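Spin the dish turntable and stop it on its pointer

TASK

With a fingertip, flick the upright pin of the Petri-dish turntable so that the platter spins freely counter-clockwise (seen from above) and the pin runs past the pointer on the stand at least once. While it is still spinning, brake it with a fingertip so that it stops with the pin opposite the pointer, within the width of the pointer's block, and then take the hand away. Only touch and push, gently: do not pinch the pin, do not touch or lift the dish, and leave the other things on the bench where they are.

Things in the scene. Friction and masses are not known exactly. Their poses are not given: they have to be found in the camera images.
- stand: Fixed stand of the turntable: grey round foot 128 mm across with a low arm out to the pointer. Origin on the bench under the platter's axis, z up; the pointer lies on its own -x side. The pointer is a grey block 36 mm wide (along the stand's y) with a small steel wedge aimed at the platter, 91 to 116 mm from the axis, its top 40 mm above the bench, level with the platter's top.
- mark (a point): Point in the air over the platter, 72 mm from the axis in front of the pointer and 55 mm above the bench: where the middle of the pin is when the pin stands exactly opposite the pointer. Axes as the stand's.
- pin (a point): Middle of the upright steel pin that turns with the platter: 12 mm thick, 30 mm tall, standing on the platter's top from 40 to 70 mm above the bench, 72 mm from the axis; the only upright pin on it. The point is 55 mm above the bench. Its dark rubber mount gives up to 10 mm along the rim and damps a stop against a finger, so that it bounces back only some mm; it recentres within 2 s.
- hub (a point): Centre of the platter's top face, on its axis, 40 mm above the bench. The platter is a flat grey plastic disc 180 mm across, 10 mm thick, about 0.25 kg, on a light bearing with no stops and no spring: once spinning it loses about 0.25 rad/s every second (0.15 to 0.35).
- platter (a joint): Angle of the platter about its vertical axis in rad: 0 when the pin stands opposite the pointer, growing counter-clockwise seen from above and counting on over whole turns (2 pi, 4 pi, ... are opposite the pointer too). Starts between 0.8 and 2.2. The flick must give it about 2.5 rad/s or more to pass the pointer and come round to it again.
- dish: Loose covered Petri dish, 61 mm across and 16 mm high, lying in the middle of the platter between four low black lugs (8 mm high, out to 38 mm from the axis) and turning with it. Origin at the centre of its underside, 40 mm above the bench; its top is 56 mm above the bench.
- beaker: Bystander: plastic beaker, 74 mm across, 94 mm high; origin at the centre of its underside.
- timer: Bystander: bench timer, 66 x 62 x 19 mm, lying flat; origin at the centre of its underside.
- tube_blue: Bystander: capped conical tube lying on its side, 115 mm long, 20 mm thick; origin at the centre of its underside, long axis its y.
- forceps: Bystander: steel forceps lying flat, 129 mm long, 8 mm high; long axis its y, origin at the centre of its underside.
- pen: Bystander: pen lying flat, 145 mm long, 9 mm high; long axis its y, origin at the centre of its underside.
- tape: Bystander: roll of tape lying flat, 92 mm across, 25 mm high; origin at the centre of its underside.
Mind the look-alikes: they are no part of the job. Leave any purple look-alike of the dish alone.

How it is judged:
By the outcome, as a careful person would: the job done as asked, in the order asked, and still so for the second after the job is handed in, with the robot touching nothing.
It also fails if it takes over 40 s, if anything falls off the work surface, if the arm or the gripper's body presses on something with over 40 N, if the wrist force passes 120 N, or if a joint passes its speed limit or range.

ROBOT

A 7-joint arm with a two-finger parallel gripper is mounted at the origin on a cart in front of the work surface, level with it; the furniture and walls round the work are solid. World frame = base frame: x ahead of the robot, y to its left, z up, the work surface at z = 0. Lengths are in m, angles in rad, forces in N, time in s.
With the tool pointing down it reaches from about 0.4 to 0.875 m from the base axis. Payload 4.4 kg.
Tool frame: the origin (TCP) lies between the finger pads; the fingertips stand 17 mm ahead of it and the grasp point (between the pads) lies 2 mm behind it; y points along the fingers, z is the direction in which the jaws open and shut, and the axes are right-handed (so a half turn about y gives the same grasp; the last joint's range is limited). The gripper opens to 85 mm and grips with 20 to 120 N. Pads are 22 mm wide; open, the fingers measure 114 mm over their backs; the gripper's body (76 mm by 85 mm) begins 54 mm behind the grasp point. The pads swing forward as they close: fully open they stand 13 mm farther back than shut.
Start: joints at [-1.336, 0.628, 0.038, 1.517, -0.027, 0.996, -0.02], TCP at [0.193, 0.621, 0.211] pointing down, gripper open.
Joint ranges: [-3.06, 3.06], [-0.37, 2.12], [-1.25, 1.32], [0.18, 2.47], [-1.1, 4.24], [0.23, 1.98], [-2.94, 2.94]. Speed limits (rad/s): [2.57, 2.57, 3.14, 3.14, 3.14, 3.14, 3.14].

INTERFACE

Orientations are given as a rotation vector (axis times angle).
In Python, from workcell import arm gives the robot as it stands.
- The arm moves only by the shell command python3 -m jog 'ROWS'. ROWS is JSON, a list of rows, each an object with "dp": the shift along the tool's x, y, z in mm, a list of three; "angular": the turn, a rotation vector about the tool's x, y, z in degrees, a list of three; "fingers": the finger opening in mm, from 0 to 85.4. In form: [{"dp": [dx, dy, dz], "angular": [wx, wy, wz], "fingers": fingers}, ...]. A call has 1 to 8 rows; each row is the pose to reach, as a shift and turn from the pose measured when the call began, along the tool's axes at that moment; what a row does not reach only later rows make up. A row lasts 1/12 s, in which the tool goes at most 41.7 mm and 7.16 degrees, less where a joint would pass 70% of its speed; a pose out of reach is approached as far as the arm can. A call with a gripper value outside its range is refused whole. The fingers move at their own pace and stop on an object; the grip force is fixed at half the most. Time passes only in rows, so rows that repeat a pose let the fingers close. It gives the time, the measured TCP pose, the force and the opening at its end, in the units of the state.
- arm.get_obs(): the state, without advancing time (a new reading comes with each control period).
- arm.snapshot(name): name is "scene" or "side" or "wrist"; returns the picture (400x640x3 uint8, blue, green, red); there is no depth.
- arm.camera_info(name): a dict with "fx", "fy", "cx", "cy" (pixels), "rvec" (rotation vector, rad) and "tvec" (3), from world to camera coordinates, as OpenCV has them; the wrist camera has in their place "tool_from_camera" (4x4, takes a point from camera to tool coordinates, whose origin is the TCP and whose axes are the tool frame's). Camera axes: x right, y down, z forward; pixel columns grow to the right and rows downward; lengths in m; the calibration is good to about 2 mm. The wrist camera is an equidistant fisheye: a pixel r from the principal point sees the ray r / f radians off the axis. A picture is of the moment at which its call begins: read the wrist's pose just before it. camera_info takes no time and is no camera call.
- arm.close_job(): hands the job in, once; it reports no verdict.
The state is a dict: "time_s": time; "joints": joint angles; "joint_vel": joint speeds; "effort": joint torques, N m; "tcp_pos": TCP position; "ee_rot": TCP orientation; "contact_force": force on the tool from outside, world axes, zero at the start; "torque": the same for the moment, N m; "opening": opening from 0.0 (shut) to 1.0 (fully open).
Only numpy, scipy, OpenCV 4.12 (cv2) and the standard library are available. Lean on these libraries where they do the work, as an engineer would, in place of code of your own. Each camera call takes 0.05 s, during which the arm holds its last target.

## Working session

There is one attempt and no reset: what is moved stays moved. The work goes in short steps, Python scripts to look and compute and a shell command to move; the robot and the scene stay as the last step left them, time stands still between calls to the robot, and variables do not carry over. Pictures are saved under pics/ and viewed, and the job is handed in when it is done.

```bash
ls; mkdir -p pics
python3 - <<'E'
from workcell import arm
import cv2, json
o=arm.get_obs()
print(o)
for n in ["scene","side","wrist"]:
    print(n,arm.camera_info(n))
for n in ["scene","side","wrist"]:
    cv2.imwrite(f"pics/a_{n}.png",arm.snapshot(n))
E
```

```text
pics
{'time_s': 0.0, 'joints': array([-1.33583448,  0.62934936,  0.03841835,  1.51836279, -0.02700556,
        0.9962759 , -0.01998473]), 'joint_vel': array([ 2.77541195e-05,  7.60386527e-04,  6.15677431e-04,  2.08436607e-03,
        8.73340470e-04, -8.39251874e-05,  4.69216160e-04]), 'effort': array([ 8.70397398e-04, -5.63399220e+01,  1.22652322e+00, -1.93441558e+01,
        1.10910862e-02,  1.07439252e-02,  4.32508642e-06]), 'tcp_pos': array([0.19232482, 0.62021056, 0.20968825]), 'ee_rot': array([-1.55973928,  0.23630925, -0.23587545]), 'contact_force': array([-0.11675438,  0.28663554, -0.17013914]), 'torque': array([ 0.02816797,  0.04223608, -0.02309404]), 'opening': 0.9950969580078219}
scene {'fx': 418.83333661088574, 'fy': 418.83333661088574, 'cx': 314.46027752886243, 'cy': 199.2957484839, 'rvec': array([ 1.97514832, -0.95308605,  0.51452179]), 'tvec': array([-0.33973626,  0.28536661,  0.78734138])}
side {'fx': 384.926185182682, 'fy': 384.926185182682, 'cx': 317.858139036333, 'cy': 198.20434810255273, 'rvec': array([ 2.24380544, -0.35828081,  0.18746196]), 'tvec': array([-0.52301485,  0.16056539,  0.95080453])}
wrist {'fx': 309.70691628693146, 'fy': 309.70691628693146, 'cx': 323.11088812959906, 'cy': 202.27730351875397, 'tool_from_camera': array([[ 4.80520029e-04,  9.48362579e-01,  3.17187938e-01,
        -8.20389803e-02],
       [ 7.62298510e-05, -3.17188008e-01,  9.48362674e-01,
        -1.63700867e-01],
       [ 9.99999882e-01, -4.31528071e-04, -2.24708729e-04,
         5.58452186e-04],
       [ 0.00000000e+00,  0.00000000e+00,  0.00000000e+00,
         1.00000000e+00]])}
```

View pics/a_scene.png

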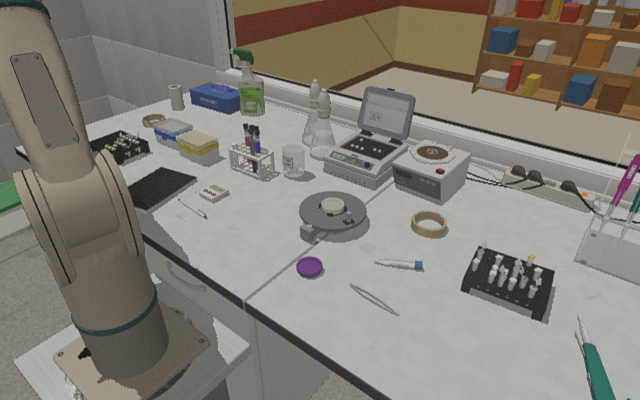

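View pics/a_side.png

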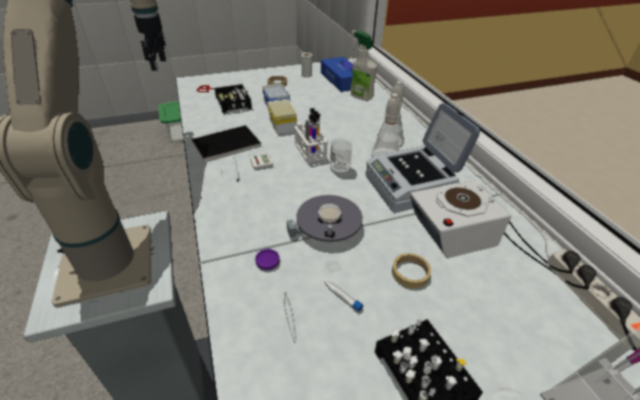

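View pics/a_wrist.png

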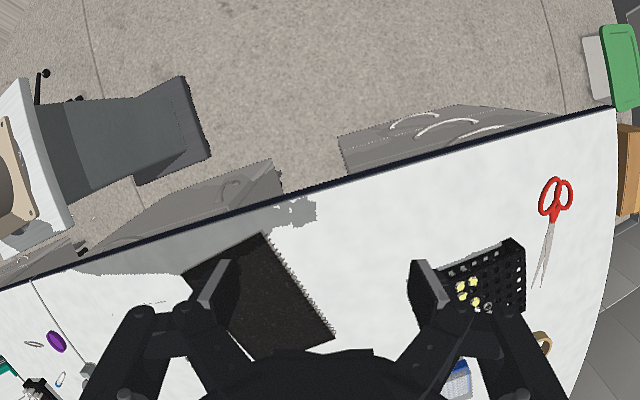

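The scene view shows the turntable around (333,211), its pointer block at (307,231), the dish at (333,206), a dark pin near (349,218) and the purple look-alike at (310,267). I'll zoom in on both views.

```bash
cat > h.py <<'E'
import numpy as np, cv2
from workcell import arm
def RT(n):
    c=arm.camera_info(n); R=cv2.Rodrigues(c['rvec'])[0]; return c,R,np.array(c['tvec'])
def proj(n,P):
    c,R,t=RT(n); q=np.atleast_2d(P)@R.T+t
    return np.c_[c['fx']*q[:,0]/q[:,2]+c['cx'], c['fy']*q[:,1]/q[:,2]+c['cy']]
def onz(n,uv,z):
    c,R,t=RT(n); uv=np.atleast_2d(uv)
    d=np.c_[(uv[:,0]-c['cx'])/c['fx'],(uv[:,1]-c['cy'])/c['fy'],np.ones(len(uv))]@R
    C=-R.T@t; s=(z-C[2])/d[:,2]; return C+s[:,None]*d
E
python3 - <<'E'
import cv2
a=cv2.imread('pics/a_scene.png')[170:260,280:400]
b=cv2.imread('pics/a_side.png')[180:270,270:390]
cv2.imwrite('pics/c1.png',cv2.resize(a,None,fx=6.6,fy=6.6,interpolation=cv2.INTER_CUBIC))
cv2.imwrite('pics/c2.png',cv2.resize(b,None,fx=6.6,fy=6.6,interpolation=cv2.INTER_CUBIC))
E
```

```text
(no output)
```

View pics/c1.png

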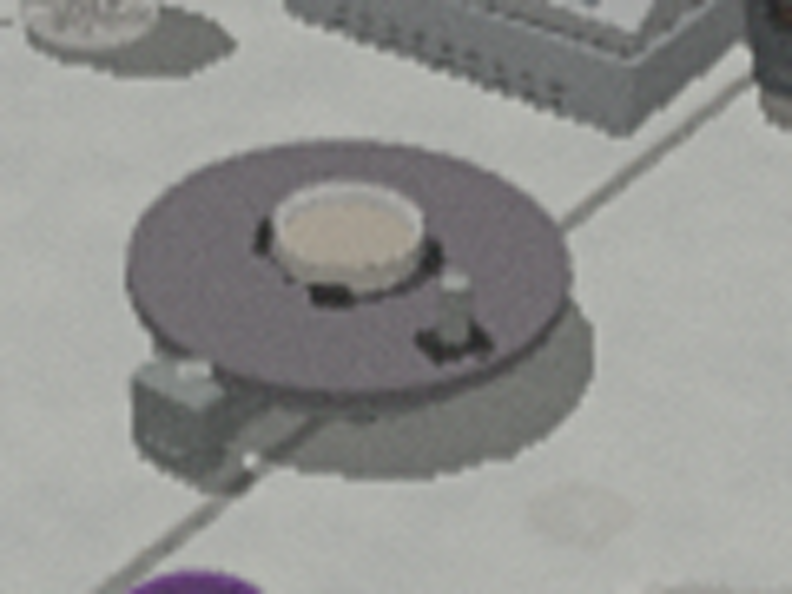

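View pics/c2.png

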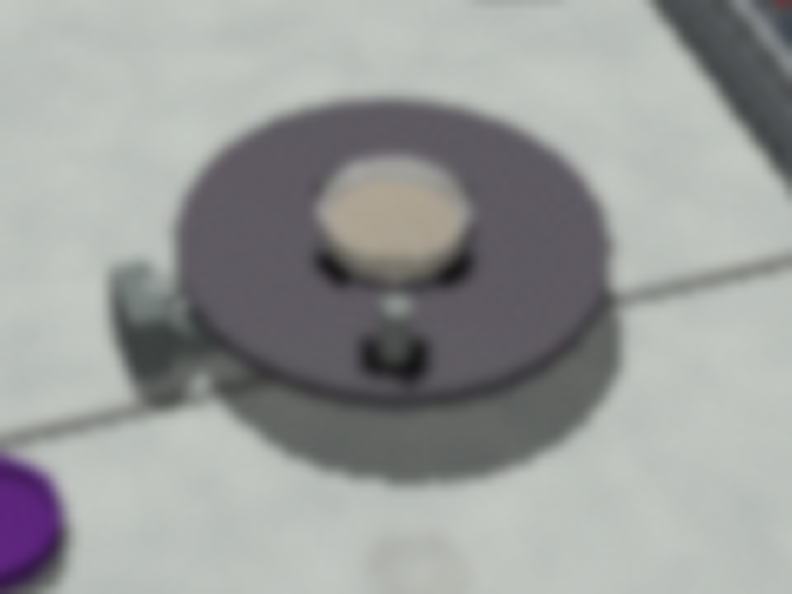

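Run:
```python
import numpy as np, cv2
from scipy.optimize import least_squares
from h import *
# rim picks in crop px (upper rim arc: top-face edge)
s=np.array([[127,262],[345,140],[240,155],[165,195],[450,155],[530,190],[571,255]])/6.6+[280,170]-0.5+.5/6.6
d=np.array([[178,240],[390,98],[280,122],[215,165],[510,125],[575,175],[607,240]])/6.6+[270,180]-0.5+.5/6.6
for n,p in (("scene",s),("side",d)):
    X=onz(n,p,0.04)[:,:2]
    r=least_squares(lambda c:np.hypot(*(X-c).T)-0.09,X.mean(0)); print(n,r.x,np.round(r.fun*1000,1))
k=lambda n,p:(np.array(p,float)-0+0.5)/6.6-0.5+([280,170] if n=="scene" else [270,180])
for n,top,base,wedge,corn in (("scene",(457,280),(455,345),(195,369),[(137,372),(215,403),(160,362)]),("side",(397,305),(395,352),(185,305),[])):
    print(n,"pin top",onz(n,k(n,top),0.07),"base",onz(n,k(n,base),0.04),"wedge",onz(n,k(n,wedge),0.04),[onz(n,k(n,c),.04) for c in corn])
```

```text
scene [ 0.56678495 -0.04533406] [ 0.3 -0.  -0.1 -0.7 -0.3  1.4 -1.4]
side [ 0.56820055 -0.04596375] [-1.9  2.4 -1.1 -2.2  0.9 -2.  -3. ]
scene pin top [[ 0.54392673 -0.1110588   0.07      ]] base [[ 0.54374426 -0.11180528  0.04      ]] wedge [[ 0.46966319 -0.04317545  0.04      ]] [array([[ 0.45451635, -0.0271253 ,  0.04      ]]), array([[ 0.45781971, -0.06245532,  0.04      ]]), array([[ 0.46483744, -0.0298898 ,  0.04      ]])]
side pin top [[ 0.54493241 -0.11044415  0.07      ]] base [[ 0.54684022 -0.10589317  0.04      ]] wedge [[ 0.47653493 -0.0559338   0.04      ]] []
```

```bash
cat >> h.py <<'E'
from scipy.spatial.transform import Rotation as Ro
def to(target,yaw_deg=0.0,o=None):
    """dp mm (tool axes) and angular deg to reach world target with tool down, tool x at yaw"""
    o=o or arm.get_obs(); R=Ro.from_rotvec(o['ee_rot']); 
    Rt=Ro.from_euler('z',yaw_deg,degrees=True)*Ro.from_rotvec([-np.pi/2,0,0])
    dp=R.inv().apply(np.array(target)-o['tcp_pos'])*1000
    return np.round(dp,1), np.round((R.inv()*Rt).as_rotvec(degrees=True),1)
E
python3 - <<'E'
from h import *
o=arm.get_obs(); print(Ro.from_rotvec(o['ee_rot']).as_matrix().round(3))
px=[(250,170),(293,175),(215,194),(192,208),(310,267),(400,265),(373,300),(429,224),(365,180),(195,158)]
for p,q in zip(px,onz("scene",px,0.0)): print(p,q.round(3))
print(to((0.42,0.40,0.23)),to((0.45,0.1,0.2)))
E
```

```text
[[ 0.955 -0.     0.296]
 [-0.296 -0.001  0.955]
 [-0.    -1.    -0.001]]
(250, 170) [0.627 0.335 0.   ]
(293, 175) [0.689 0.203 0.   ]
(215, 194) [0.459 0.311 0.   ]
(192, 208) [0.369 0.304 0.   ]
(310, 267) [ 0.386 -0.113  0.   ]
(400, 265) [ 0.523 -0.275  0.   ]
(373, 300) [ 0.389 -0.284  0.   ]
(429, 224) [ 0.716 -0.256  0.   ]
(365, 180) [0.806 0.005 0.   ]
(195, 158) [0.569 0.546 0.   ]
(array([ 282.7,  -19.9, -143. ]), array([  0.1, -17.2,  -0. ])) (array([ 400.2,   10.5, -420.6]), array([  0.1, -17.2,  -0. ]))
```

Candidates for the pin: the upright post at scene (349,217), the black lugs at (320,206), (330,214) and (345,208), and the wedge or block at (309,226). The pin is the post at (349,217), which is upright and 30 mm tall in the crop. The dish is the pale one at (333,206), and the purple one at (310,267) is the look-alike to leave alone.

The arm approaches with closed fingers, turning the tool x towards world x.

```bash
python3 -m jog '[{"dp":[36,-3,-18],"angular":[0,-7,0],"fingers":0},{"dp":[72,-6,-36],"angular":[0,-14,0],"fingers":0},{"dp":[108,-9,-54],"angular":[0,-17.2,0],"fingers":0},{"dp":[144,-12,-72],"angular":[0,-17.2,0],"fingers":0},{"dp":[180,-15,-90],"angular":[0,-17.2,0],"fingers":0},{"dp":[216,-18,-108],"angular":[0,-17.2,0],"fingers":0},{"dp":[250,-20,-128],"angular":[0,-17.2,0],"fingers":0},{"dp":[280,-20,-150],"angular":[0,-17.2,0],"fingers":0}]'
python3 - <<'E'
from h import *
print(to((0.46,-0.10,0.18)))
E
```

```text
time_s: 0.82
tcp_pos: [0.4176, 0.3925, 0.2304]
ee_rot: [-1.572, 0.001, -0.002]
contact_force: [0.4, -0.0, 0.1]
opening: -0.003
(array([  43.2,   50.9, -492.3]), array([ 0.1, -0.1,  0. ]))
```

```bash
python3 -m jog '[{"dp":[5,3,-41],"angular":[0,0,0],"fingers":0},{"dp":[10,6,-82],"angular":[0,0,0],"fingers":0},{"dp":[15,9,-123],"angular":[0,0,0],"fingers":0},{"dp":[20,12,-164],"angular":[0,0,0],"fingers":0},{"dp":[25,15,-205],"angular":[0,0,0],"fingers":0},{"dp":[30,20,-246],"angular":[0,0,0],"fingers":0},{"dp":[35,25,-287],"angular":[0,0,0],"fingers":0},{"dp":[40,30,-328],"angular":[0,0,0],"fingers":0}]'
python3 - <<'E'
from h import *
print(to((0.465,-0.114,0.13)))
E
```

```text
time_s: 1.48
tcp_pos: [0.4568, 0.0629, 0.2007]
ee_rot: [-1.572, 0.0, -0.002]
contact_force: [1.0, -0.3, -0.8]
opening: 0.002
(array([   8.4,   70.9, -176.9]), array([ 0.1, -0.1,  0.1]))
```

```bash
python3 -m jog '[{"dp":[3,12,-36],"angular":[0,0,0],"fingers":0},{"dp":[5,24,-72],"angular":[0,0,0],"fingers":0},{"dp":[6,36,-108],"angular":[0,0,0],"fingers":0},{"dp":[7,48,-144],"angular":[0,0,0],"fingers":0},{"dp":[8,60,-170],"angular":[0,0,0],"fingers":0},{"dp":[8,70,-178],"angular":[0,0,0],"fingers":0},{"dp":[8,70,-178],"angular":[0,0,0],"fingers":0}]'
python3 - <<'E'
from h import *
print(to((0.49,-0.114,0.072)), arm.get_obs()['tcp_pos'])
for n in ["scene","side","wrist"]: cv2.imwrite(f"pics/b_{n}.png",arm.snapshot(n))
a=cv2.imread('pics/b_scene.png')[130:280,240:440]
b=cv2.imread('pics/b_side.png')[130:280,220:420]
cv2.imwrite('pics/b1.png',cv2.resize(a,None,fx=4,fy=4,interpolation=cv2.INTER_CUBIC))
cv2.imwrite('pics/b2.png',cv2.resize(b,None,fx=4,fy=4,interpolation=cv2.INTER_CUBIC))
E
```

```text
time_s: 2.07
tcp_pos: [0.463, -0.1175, 0.1292]
ee_rot: [-1.572, 0.007, -0.003]
contact_force: [0.5, 0.2, -0.6]
opening: 0.0
(array([27.1, 57.1,  3.8]), array([ 0.1, -0.4, -0.1])) [ 0.46297756 -0.11751107  0.12916988]
```

View pics/b1.png

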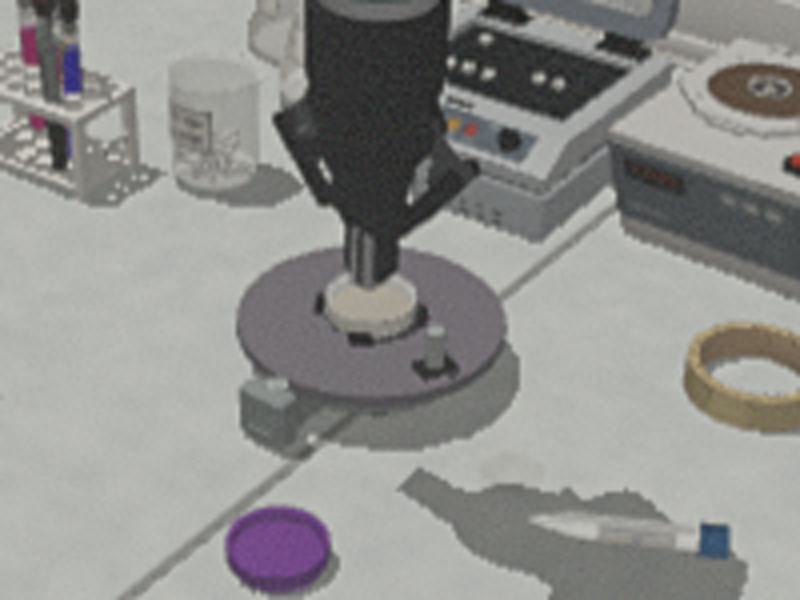

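View pics/b2.png

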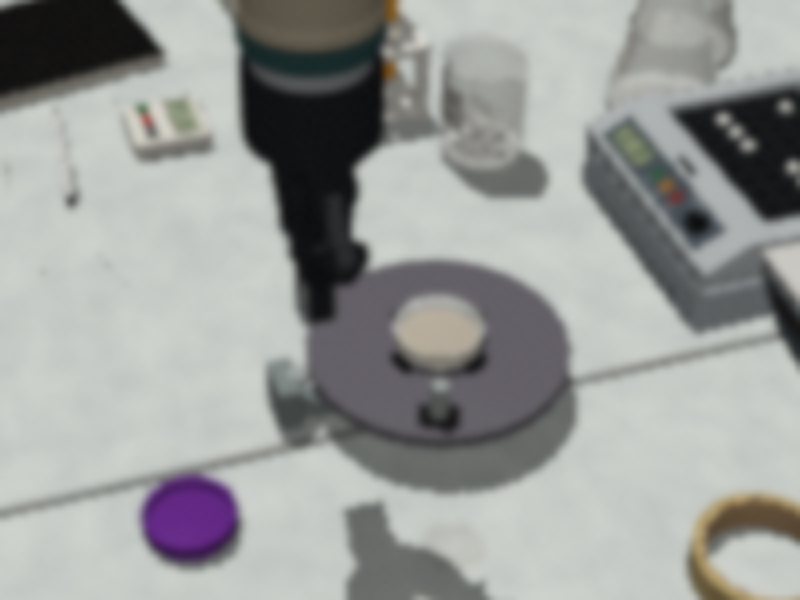

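View pics/b_wrist.png

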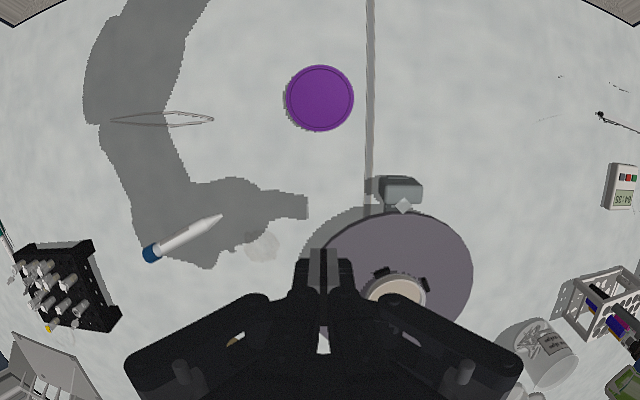

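```bash
cat >> h.py <<'E'
def wr_onz(uv,z,o):
    c=arm.camera_info("wrist"); T=c['tool_from_camera']; uv=np.atleast_2d(np.array(uv,float))
    a=np.c_[(uv[:,0]-c['cx'])/c['fx'],(uv[:,1]-c['cy'])/c['fy']]; th=np.linalg.norm(a,axis=1)
    d=np.c_[a*(np.sin(th)/th)[:,None],np.cos(th)]
    R=Ro.from_rotvec(o['ee_rot']).as_matrix()
    d=d@T[:3,:3].T@R.T; C=R@T[:3,3]+o['tcp_pos']
    return C+((z-C[2])/d[:,2])[:,None]*d
E
python3 - <<'E'
from h import *
from scipy.optimize import least_squares
o=arm.get_obs()
t=o['tcp_pos']
for dz in (0.004,0.017): 
  q=t-[0,0,dz]
  print(dz,(proj("scene",q)-[240,130])*4,(proj("side",q)-[220,130])*4)
rim=[(358,211),(385,209),(420,216),(449,234),(466,257),(473,280)]
X=wr_onz(rim,0.04,o)[:,:2]
r=least_squares(lambda c:np.hypot(*(X-c).T)-0.09,X.mean(0)); print(r.x,(r.fun*1000).round(1))
H=r.x
for nm,p in dict(wedge_tip=(404,212),bl=(379,198),br=(423,198),tl=(379,178),tr=(419,178)).items():
    q=wr_onz(p,0.04,o)[0,:2]; print(nm,q.round(4),np.hypot(*(q-H)).round(4),np.degrees(np.arctan2(*(q-H)[::-1]))%360)
a=cv2.imread('pics/b_wrist.png')[160:310,300:500]
cv2.imwrite('pics/b3.png',cv2.resize(a,None,fx=4,fy=4,interpolation=cv2.INTER_CUBIC))
E
```

```text
0.004 [[364.45231763 309.26934504]] [[315.78123944 344.94205223]]
0.017 [[364.01101092 327.85125182]] [[316.15594675 361.12462671]]
[ 0.5651974  -0.04858342] [ 4.8  1.1 -2.9 -4.  -0.8  6. ]
wedge_tip [ 0.4775 -0.04  ] 0.0881 174.43768090061792
bl [ 0.4644 -0.0639] 0.102 188.62923682740612
br [ 0.4643 -0.0233] 0.104 165.93488705437562
tl [ 0.4464 -0.0648] 0.1199 187.79003532445884
tr [ 0.4459 -0.0288] 0.1209 170.59397567700202
```

View pics/b3.png

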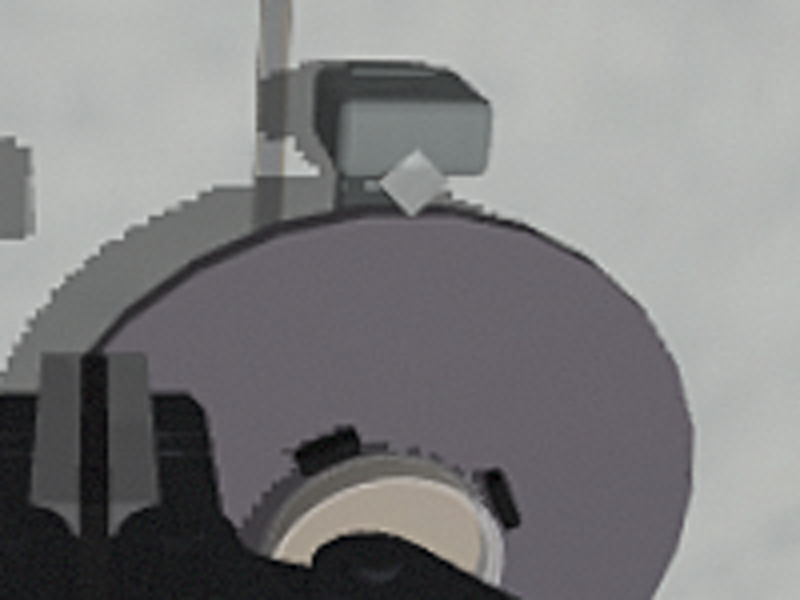

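Run:
```python
from h import *
o=arm.get_obs(); t=o['tcp_pos']; print(t,o['time_s'])
for n in ("scene","side"):
    im=arm.snapshot(n); c=proj(n,t)[0]; x0,y0=(c-[50,40]).astype(int)
    a=cv2.resize(im[y0:y0+75,x0:x0+100],None,fx=8,fy=8,interpolation=cv2.INTER_CUBIC)
    for dz,col in ((0.0,(0,0,255)),(0.017,(0,255,0)),(-0.015,(255,0,0))):
        p=((proj(n,t-[0,0,dz])[0]-[x0,y0]+.5)*8).astype(int); cv2.circle(a,tuple(int(v) for v in p),4,col,-1)
    cv2.imwrite(f'pics/t_{n}.png',a)
print(arm.get_obs()['tcp_pos'])
```

```text
[ 0.46487501 -0.11330516  0.13110161] 2.2167
[ 0.46527304 -0.11313545  0.13150114]
```

View pics/t_scene.png

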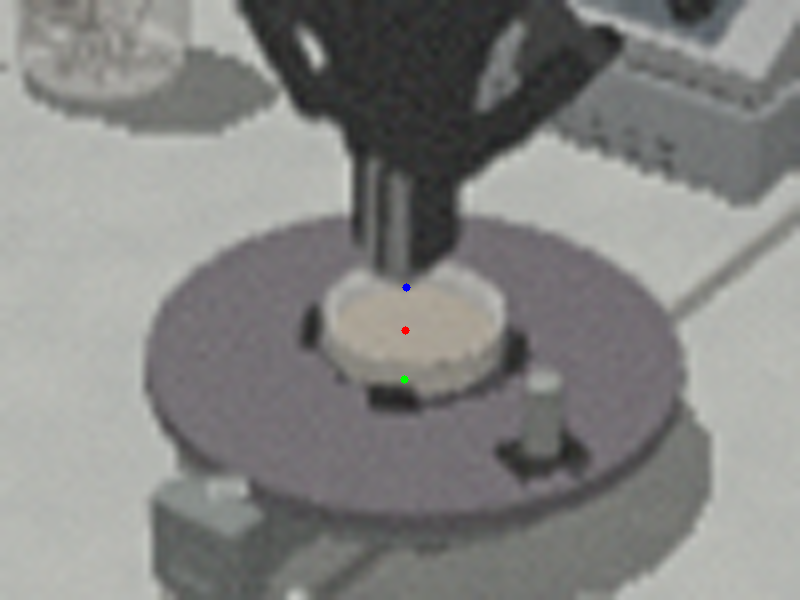

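View pics/t_side.png

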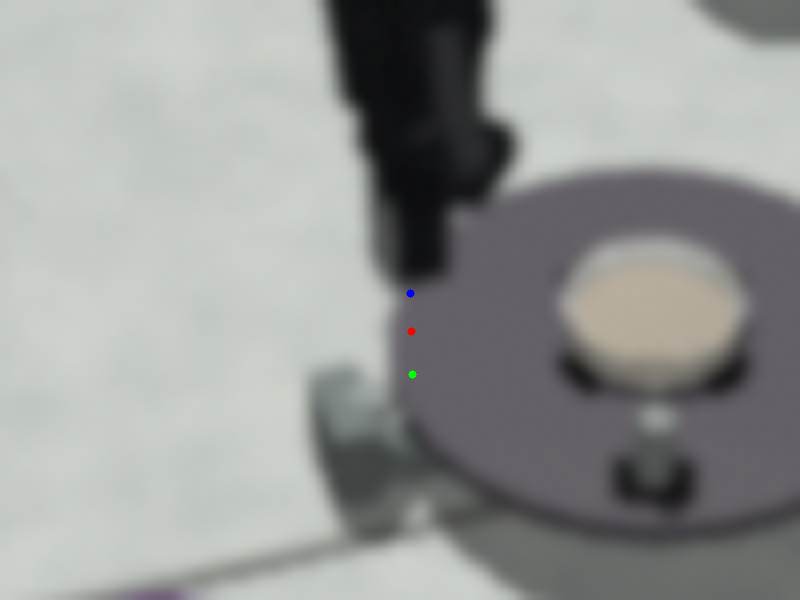

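Run:
```python
from h import *
o=arm.get_obs(); t=o['tcp_pos']
P=[];uv=[]
for n,p in (("scene",(403,272)),("side",(412,276))):
    c=proj(n,t)[0]; x0,y0=(proj(n,np.array([ 0.46487501,-0.11330516,0.13110161]))[0]-[50,40]).astype(int)
    q=(np.array(p)+.5)/8-.5+[x0,y0]
    ci,R,tt=RT(n); K=np.array([[ci['fx'],0,ci['cx']],[0,ci['fy'],ci['cy']],[0,0,1]])
    P.append(K@np.c_[R,tt]); uv.append(q)
X=cv2.triangulatePoints(P[0],P[1],uv[0].reshape(2,1),uv[1].reshape(2,1)); X=(X[:3]/X[3]).ravel()
print(X,X-t,[proj(n,X)-u for n,u in zip(("scene","side"),uv)])
# wrist: tip edge pixels (center cols between)
T=arm.camera_info("wrist")['tool_from_camera']; c=arm.camera_info("wrist")
for u in [(310.2,248.2),(319.9,248.2),(327,248.2),(337,248.2),(307.5,285),(339,285)]:
    a=np.array([(u[0]-c['cx'])/c['fx'],(u[1]-c['cy'])/c['fy']]);th=np.hypot(*a)
    d=T[:3,:3]@np.r_[a*np.sin(th)/th,np.cos(th)]; C=T[:3,3]
    for xx in (-0.011,0.0): 
        s=(xx-C[0])/d[0]; print(u,xx,(C+s*d).round(4))
```

```text
[ 0.46625834 -0.11103899  0.14985008] [0.00098529 0.00209646 0.01834894] [array([[-0.06454659, -0.13712643]]), array([[0.01244959, 0.17565543]])]
(310.2, 248.2) -0.011 [-0.011  -0.0246 -0.0059]
(310.2, 248.2) 0.0 [ 0.     -0.003  -0.0069]
(319.9, 248.2) -0.011 [-0.011  -0.0246 -0.001 ]
(319.9, 248.2) 0.0 [ 0.     -0.003  -0.0012]
(327, 248.2) -0.011 [-0.011  -0.0246  0.0026]
(327, 248.2) 0.0 [ 0.     -0.003   0.0029]
(337, 248.2) -0.011 [-0.011  -0.0246  0.0076]
(337, 248.2) 0.0 [ 0.     -0.003   0.0087]
(307.5, 285) -0.011 [-0.011  -0.0579 -0.0057]
(307.5, 285) 0.0 [ 0.     -0.0415 -0.0067]
(339, 285) -0.011 [-0.011  -0.0579  0.0071]
(339, 285) 0.0 [ 0.     -0.0415  0.0081]
```

Run:
```python
from h import *
from scipy.optimize import least_squares
o=arm.get_obs()
o['tcp_pos']=np.array([0.46297756,-0.11751107,0.12916988])
rim=(np.array([(105,340),(190,270),(280,232),(380,213),(470,213),(540,235),(610,280),(665,345),(690,420),(685,500)])+.5)/4-.5+[300,160]
for off in (0,0.035,-.035):
    p=dict(o); p['tcp_pos']=o['tcp_pos']+[0,0,off]
    X=wr_onz(rim,0.04,p)[:,:2]
    r=least_squares(lambda c:np.hypot(*(X-c[:2]).T)-c[2],[.56,-.05,.09]); print(off,r.x.round(4),(r.fun*1000).round(1))
    q=wr_onz([(286,98),(354,98)],0.016,p); print('purple',np.linalg.norm(q[1]-q[0]), q.mean(0))
    H=r.x[:2]
    for nm,pp in dict(wedge_tip=(404,212),bl=(385,203),br=(422,203),tl=(385.5,185),tr=(422,186)).items():
        q=wr_onz(pp,0.04,p)[0,:2]; print(nm,q.round(4),np.hypot(*(q-H)).round(4),(np.degrees(np.arctan2(*(q-H)[::-1]))%360).round(1))
e=cv2.imread('pics/a_scene.png')
print(onz('scene',[(297,266),(323,268)],.016))
```

```text
0 [ 0.5631 -0.0472  0.088 ] [-0.1  0.4 -0.2 -0.4  0.5  0.  -0.5  0.   0.4 -0.2]
purple 0.05984595672008874 [ 0.37715163 -0.11979469  0.016     ]
wedge_tip [ 0.4749 -0.0448] 0.0882 178.5
bl [ 0.4665 -0.0629] 0.0979 189.2
br [ 0.4665 -0.0287] 0.0984 169.2
tl [ 0.4502 -0.0634] 0.1141 188.2
tr [ 0.4507 -0.0303] 0.1136 171.5
0.035 [ 0.5883 -0.0375  0.1001] [-0.1  0.4 -0.2 -0.4  0.6  0.1 -0.5  0.   0.4 -0.2]
purple 0.06741630250203769 [ 0.37669547 -0.12015214  0.016     ]
wedge_tip [ 0.488  -0.0348] 0.1004 178.5
bl [ 0.4784 -0.0554] 0.1114 189.2
br [ 0.4783 -0.0165] 0.112 169.2
tl [ 0.4598 -0.056 ] 0.1299 188.2
tr [ 0.4604 -0.0183] 0.1294 171.5
-0.035 [ 0.5378 -0.0568  0.0758] [-0.1  0.3 -0.2 -0.3  0.5  0.  -0.4  0.   0.3 -0.2]
purple 0.0522756109381398 [ 0.3776078  -0.11943723  0.016     ]
wedge_tip [ 0.4619 -0.0548] 0.076 178.5
bl [ 0.4546 -0.0704] 0.0843 189.2
br [ 0.4546 -0.0409] 0.0848 169.2
tl [ 0.4406 -0.0709] 0.0983 188.2
tr [ 0.441  -0.0423] 0.0979 171.5
[[ 0.3567443  -0.09900451  0.016     ]
 [ 0.38846613 -0.14981369  0.016     ]]
```

All three cameras put the closed fingertips about 18 mm above the reported TCP, not 17 mm below as stated. I'll check this over free bench beside the platter: if the stated geometry were right, contact would come at TCP z = 17 mm.

```bash
python3 - <<'E'
from h import *
print(to((0.478,-0.124,0.030)))
E
python3 -m jog '[{"dp":[6,33,-3],"angular":[0,0,0],"fingers":0},{"dp":[13,66,-9],"angular":[0,0,0],"fingers":0},{"dp":[13,90,-11],"angular":[0,0,0],"fingers":0},{"dp":[13,100,-11],"angular":[0,0,0],"fingers":0},{"dp":[13,100,-11],"angular":[0,0,0],"fingers":0}]'
python3 - <<'E'
from h import *
print(to((0.478,-0.124,0.012)))
E
```

```text
(array([ 12.5, 101.5, -10.9]), array([0. , 0.1, 0.1]))
time_s: 2.73
tcp_pos: [0.4772, -0.1226, 0.0301]
ee_rot: [-1.57, -0.002, 0.004]
contact_force: [0.4, 0.1, 0.7]
opening: 0.004
(array([ 0.8, 18.1, -1.5]), array([-0.1,  0.2, -0.1]))
```

```bash
python3 -m jog '[{"dp":[0,5,-1],"angular":[0,0,0],"fingers":0},{"dp":[0,10,-1],"angular":[0,0,0],"fingers":0},{"dp":[0,14,-1],"angular":[0,0,0],"fingers":0},{"dp":[0,16,-1],"angular":[0,0,0],"fingers":0},{"dp":[0,16,-1],"angular":[0,0,0],"fingers":0}]'
python3 - <<'E'
from h import *
o=arm.get_obs(); t=o['tcp_pos']; print(t,o['contact_force'])
for n in ("scene","side"):
    im=arm.snapshot(n); c=proj(n,t)[0]; x0,y0=(c-[50,40]).astype(int)
    a=cv2.resize(im[y0:y0+75,x0:x0+100],None,fx=6,fy=6,interpolation=cv2.INTER_CUBIC)
    for dz,col in ((0.0,(0,0,255)),(0.017,(0,255,0)),(-0.018,(255,0,0))):
        p=((proj(n,t-[0,0,dz])[0]-[x0,y0]+.5)*6).astype(int); cv2.circle(a,tuple(int(v) for v in p),3,col,-1)
    cv2.imwrite(f'pics/u_{n}.png',a)
E
```

```text
time_s: 3.15
tcp_pos: [0.4773, -0.1235, 0.0143]
ee_rot: [-1.57, -0.002, 0.004]
contact_force: [-0.1, -0.1, 0.1]
opening: 0.001
[ 0.4773107  -0.12349517  0.014277  ] [-0.13479868 -0.05719251  0.11371969]
```

View pics/u_scene.png

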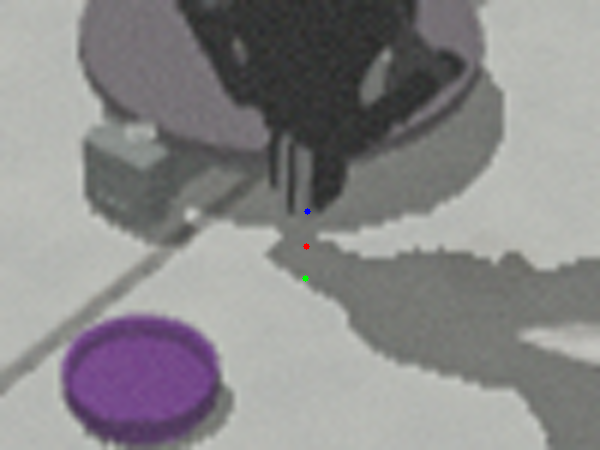

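View pics/u_side.png

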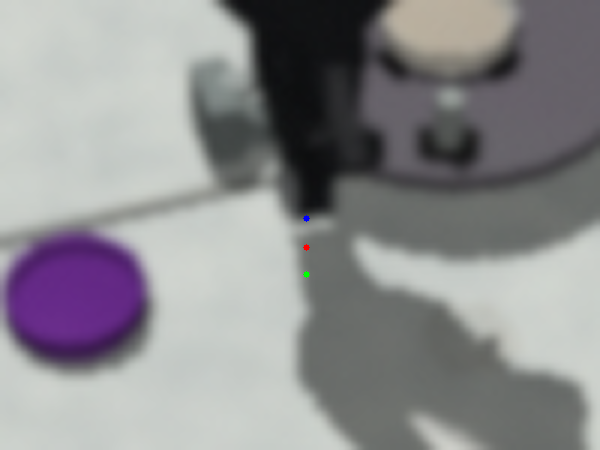

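Confirmed: there is no force at TCP z = 14 mm, and the tip visibly floats about 18 mm above the TCP. So TCP z ≈ 34 mm puts the tip at about 52 mm, level with the pin. Next I set up behind the pin.

```bash
python3 -m jog '[{"dp":[0,-12,0],"angular":[0,0,0],"fingers":0},{"dp":[1,-20,3],"angular":[0,0,0],"fingers":0},{"dp":[6,-20,7],"angular":[0,0,0],"fingers":0},{"dp":[12,-20,9],"angular":[0,0,0],"fingers":0},{"dp":[12,-20,9],"angular":[0,0,0],"fingers":0}]'
python3 - <<'E'
from h import *
o=arm.get_obs(); t=o['tcp_pos']; print(t, to((0.577,-0.114,0.034)))
for n in ("scene","side"):
    im=arm.snapshot(n); c=proj(n,np.array([.53,-.09,.05]))[0]; x0,y0=(c-[50,40]).astype(int)
    cv2.imwrite(f'pics/v_{n}.png',cv2.resize(im[y0:y0+75,x0:x0+100],None,fx=6,fy=6,interpolation=cv2.INTER_CUBIC))
E
```

```text
time_s: 3.67
tcp_pos: [0.4918, -0.1135, 0.0346]
ee_rot: [-1.57, -0.006, 0.003]
contact_force: [-0.8, 0.5, -0.9]
opening: 0.003
[ 0.49178133 -0.11351387  0.03463218] (array([85.2,  0.8, -1. ]), array([-0.1,  0.3,  0.1]))
```

View pics/v_side.png

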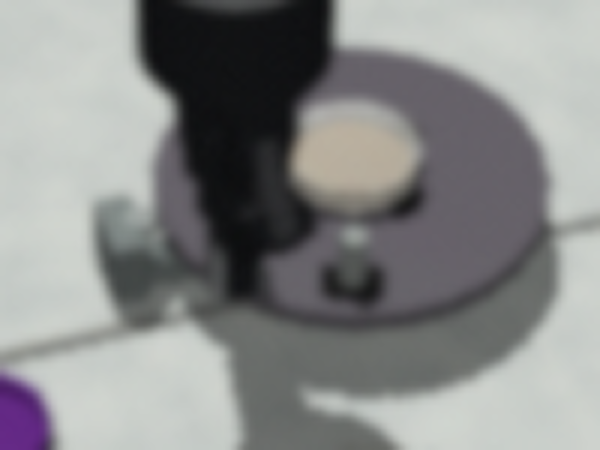

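View pics/v_scene.png

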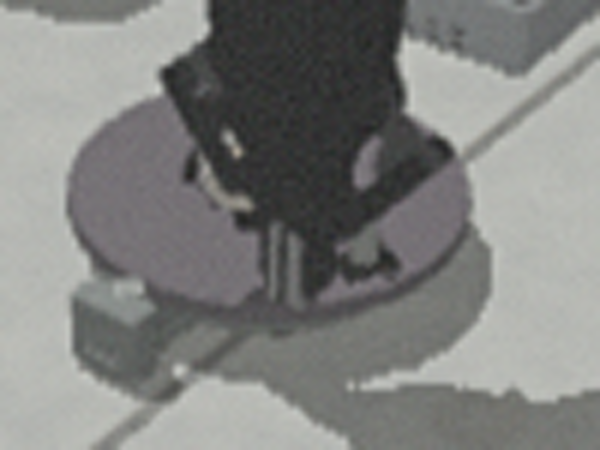

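The side view shows the fingertip at (240,290) on the near side of the pin at (352,265), at pin height with a clear gap. Now the flick: push along +x at about 0.25 m/s, then lift.

```bash
python3 -m jog '[{"dp":[8,0,0],"angular":[0,0,0],"fingers":0},{"dp":[22,0,0],"angular":[0,0,0],"fingers":0},{"dp":[42,0,0],"angular":[0,0,0],"fingers":0},{"dp":[62,0,0],"angular":[0,0,0],"fingers":0},{"dp":[82,0,0],"angular":[0,0,0],"fingers":0},{"dp":[88,-2,0],"angular":[0,0,0],"fingers":0},{"dp":[80,-30,0],"angular":[0,0,0],"fingers":0},{"dp":[60,-65,4],"angular":[0,0,0],"fingers":0}]'
python3 - <<'E'
from h import *
o=arm.get_obs(); print(o['tcp_pos'],to((0.494,-0.062,0.105)),o['time_s'])
for i,n in enumerate(("side","scene","side")):
    im=arm.snapshot(n); c=proj(n,np.array([.566,-.046,.05]))[0]; x0,y0=(c-[50,38]).astype(int)
    cv2.imwrite(f'pics/w{i}.png',cv2.resize(im[y0:y0+75,x0:x0+100],None,fx=5,fy=5,interpolation=cv2.INTER_CUBIC))
a=np.hstack([cv2.imread(f'pics/w{i}.png') for i in (0,2)]);cv2.imwrite('pics/w02.png',cv2.resize(a,(800,300)))
E
```

```text
time_s: 4.43
tcp_pos: [0.5499, -0.1103, 0.097]
ee_rot: [-1.57, -0.0, 0.007]
contact_force: [0.1, -0.6, 2.0]
opening: 0.001
[ 0.54987865 -0.11027526  0.09703289] (array([-55.7,  -7.7,  48.5]), array([-0.1,  0.2, -0.2])) 4.4333
```

View pics/w02.png

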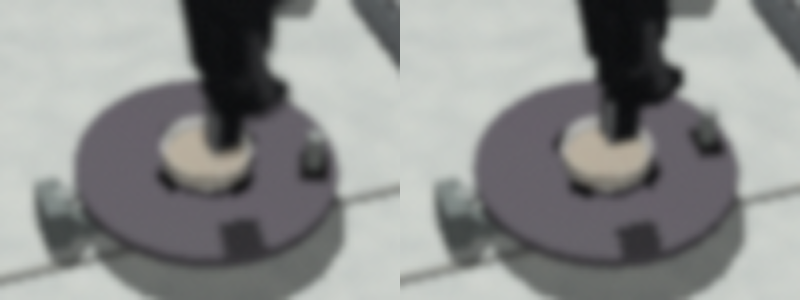

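View pics/w1.png

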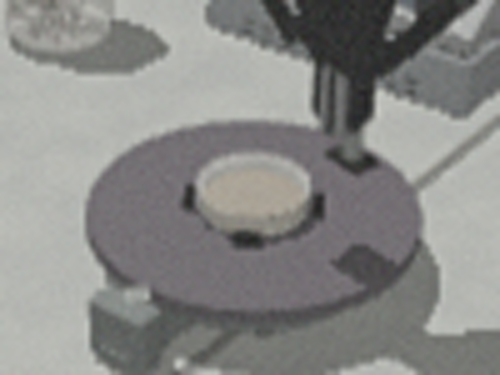

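```bash
cat >> h.py <<'E'
HUB=np.array([.566,-.046])
def ang(n,uv,z=0.04):
    q=onz(n,uv,z)[0,:2]-HUB; return np.hypot(*q).round(4),np.arctan2(-q[1],-q[0])%(2*np.pi)  # platter angle
E
python3 - <<'E'
from h import *
x0,y0=(proj("side",np.array([.566,-.046,.05]))[0]-[50,38]).astype(int)
a=ang("side",(x0+78,y0+43)); b=ang("side",(x0+76.7,y0+35.5)); print(a,b,(b[1]-a[1])/.1)
print(arm.get_obs()['time_s'])
E
```

```text
(np.float64(0.0736), np.float64(2.7431748649831533)) (np.float64(0.0763), np.float64(3.1479276441367943)) 4.047527791536409
4.5833
```

The pin is at about 3.15 rad and turning at about 4 rad/s. I move to a standby point high above the stop position.

```bash
python3 -m jog '[{"dp":[-15,-8,12],"angular":[0,0,0],"fingers":0},{"dp":[-30,-8,25],"angular":[0,0,0],"fingers":0},{"dp":[-45,-8,38],"angular":[0,0,0],"fingers":0},{"dp":[-54,-8,46],"angular":[0,0,0],"fingers":0},{"dp":[-56,-8,48],"angular":[0,0,0],"fingers":0},{"dp":[-56,-8,48],"angular":[0,0,0],"fingers":0},{"dp":[-56,-8,48],"angular":[0,0,0],"fingers":0}]'
python3 - <<'E'
from h import *
o=arm.get_obs(); print(o['tcp_pos'],to((0.494,-0.062,0.034)),o['time_s'])
ims=[]
for i,n in enumerate(("side","scene","side")):
    im=arm.snapshot(n); c=proj(n,np.array([.566,-.046,.05]))[0]; x0,y0=(c-[50,38]).astype(int)
    ims.append(cv2.resize(im[y0:y0+75,x0:x0+100],None,fx=4,fy=4,interpolation=cv2.INTER_CUBIC))
cv2.imwrite('pics/x02.png',np.hstack([ims[0],ims[2]]));cv2.imwrite('pics/x1.png',ims[1])
E
```

```text
time_s: 5.17
tcp_pos: [0.4944, -0.0631, 0.1087]
ee_rot: [-1.571, -0.004, 0.001]
contact_force: [0.7, -0.3, -0.2]
opening: -0.001
[ 0.49436041 -0.06314885  0.10867764] (array([-0.5, 74.7,  1.2]), array([0. , 0.2, 0.1])) 5.1667
```

View pics/x02.png

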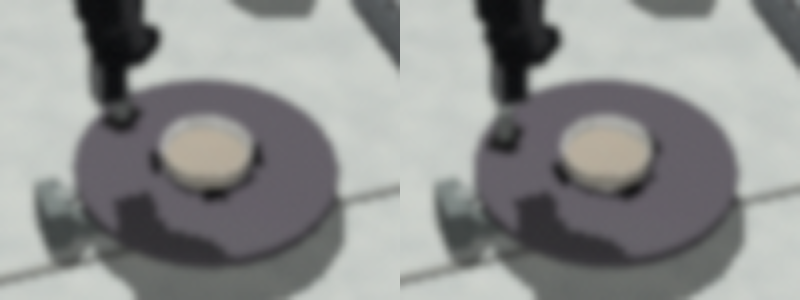

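View pics/x1.png

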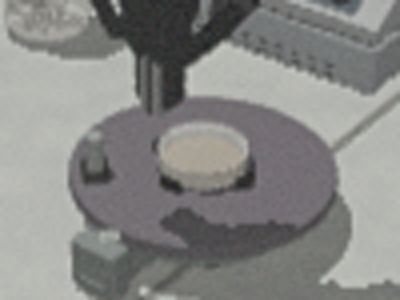

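Run:
```python
from h import *
x0,y0=(proj("side",np.array([.566,-.046,.05]))[0]-[50,38]).astype(int)
a=ang("side",(x0+120/4,y0+122/4)); b=ang("side",(x0+105/4,y0+146/4)); print(a,b,(b[1]-a[1])/.1)
x0,y0=(proj("scene",np.array([.566,-.046,.05]))[0]-[50,38]).astype(int)
print(ang("scene",(x0+95/4,y0+177/4)))
```

```text
(np.float64(0.071), np.float64(5.300570474808256)) (np.float64(0.0684), np.float64(5.6877450527330655)) 3.8717457792480925
(np.float64(0.0726), np.float64(5.534683888346458))
```

```bash
python3 -m jog '[{"dp":[0,0,0],"angular":[0,0,0],"fingers":0},{"dp":[0,0,0],"angular":[0,0,0],"fingers":0},{"dp":[0,0,0],"angular":[0,0,0],"fingers":0},{"dp":[0,0,0],"angular":[0,0,0],"fingers":0}]'
python3 - <<'E'
from h import *
o=arm.get_obs(); print(o['tcp_pos'],to((0.494,-0.062,0.034)),o['time_s'])
n="side"; im=arm.snapshot(n); c=proj(n,np.array([.566,-.046,.05]))[0]; x0,y0=(c-[50,38]).astype(int)
cv2.imwrite('pics/y0.png',cv2.resize(im[y0:y0+75,x0:x0+100],None,fx=4,fy=4,interpolation=cv2.INTER_CUBIC))
E
```

```text
time_s: 5.65
tcp_pos: [0.4945, -0.0636, 0.1088]
ee_rot: [-1.571, -0.004, 0.0]
contact_force: [-0.3, -0.5, 0.5]
opening: -0.001
[ 0.49447071 -0.06356063  0.10878182] (array([-0.6, 74.8,  1.6]), array([0. , 0.2, 0.1])) 5.65
```

View pics/y0.png

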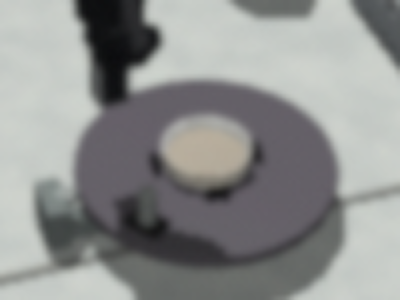

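The pin, with its base at about (140,217), has just run past the pointer and the finger position. I lower the finger into the stop position.

```bash
python3 -m jog '[{"dp":[0,25,1],"angular":[0,0,0],"fingers":0},{"dp":[0,55,1],"angular":[0,0,0],"fingers":0},{"dp":[0,72,1],"angular":[0,0,0],"fingers":0},{"dp":[0,75,2],"angular":[0,0,0],"fingers":0},{"dp":[0,75,2],"angular":[0,0,0],"fingers":0}]'
python3 - <<'E'
from h import *
o=arm.get_obs(); print(o['tcp_pos'],to((0.494,-0.062,0.034)),o['time_s'])
n="side"; im=arm.snapshot(n); c=proj(n,np.array([.566,-.046,.05]))[0]; x0,y0=(c-[50,38]).astype(int)
cv2.imwrite('pics/z0.png',cv2.resize(im[y0:y0+75,x0:x0+100],None,fx=4,fy=4,interpolation=cv2.INTER_CUBIC))
E
```

```text
time_s: 6.12
tcp_pos: [0.4937, -0.0611, 0.033]
ee_rot: [-1.57, -0.002, 0.003]
contact_force: [-0.6, 0.8, 0.6]
opening: 0.006
[ 0.49374307 -0.06112253  0.03295662] (array([ 0.3, -1. , -0.9]), array([-0. ,  0.2, -0. ])) 6.1167
```

View pics/z0.png

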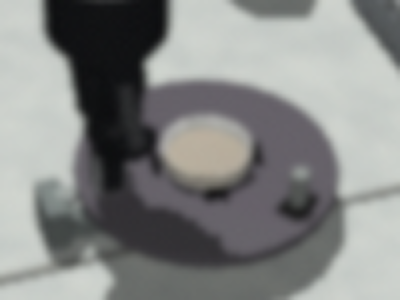

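The finger is in place at (113,185) and the pin is still on the far right at (298,195). I hold and let it arrive.

```bash
python3 -m jog '[{"dp":[0,0,-1],"angular":[0,0,0],"fingers":0},{"dp":[0,0,-1],"angular":[0,0,0],"fingers":0},{"dp":[0,0,-1],"angular":[0,0,0],"fingers":0},{"dp":[0,0,-1],"angular":[0,0,0],"fingers":0},{"dp":[0,0,-1],"angular":[0,0,0],"fingers":0},{"dp":[0,0,-1],"angular":[0,0,0],"fingers":0},{"dp":[0,0,-1],"angular":[0,0,0],"fingers":0},{"dp":[0,0,-1],"angular":[0,0,0],"fingers":0}]'
python3 -m jog '[{"dp":[0,0,0],"angular":[0,0,0],"fingers":0},{"dp":[0,0,0],"angular":[0,0,0],"fingers":0},{"dp":[0,0,0],"angular":[0,0,0],"fingers":0},{"dp":[0,0,0],"angular":[0,0,0],"fingers":0},{"dp":[0,0,0],"angular":[0,0,0],"fingers":0},{"dp":[0,0,0],"angular":[0,0,0],"fingers":0}]'
python3 - <<'E'
from h import *
ims=[]
for i,n in enumerate(("side","scene")):
    im=arm.snapshot(n); c=proj(n,np.array([.566,-.046,.05]))[0]; x0,y0=(c-[50,38]).astype(int)
    ims.append(cv2.resize(im[y0:y0+75,x0:x0+100],None,fx=4,fy=4,interpolation=cv2.INTER_CUBIC))
cv2.imwrite('pics/s0.png',np.hstack(ims))
E
```

```text
time_s: 6.83
tcp_pos: [0.4947, -0.0623, 0.034]
ee_rot: [-1.571, -0.004, 0.001]
contact_force: [0.7, -0.1, 0.3]
opening: -0.0
time_s: 7.33
tcp_pos: [0.4946, -0.0623, 0.0339]
ee_rot: [-1.571, -0.004, 0.001]
contact_force: [0.6, -0.9, 0.6]
opening: 0.002
```

View pics/s0.png

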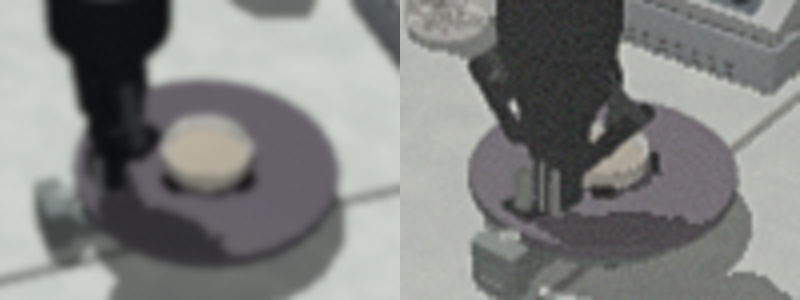

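The pin has stopped against the finger, at (522,190) in the scene crop. I wait for the mount to recentre, then measure.

```bash
for k in 1 2; do python3 -m jog '[{"dp":[0,0,0],"angular":[0,0,0],"fingers":0},{"dp":[0,0,0],"angular":[0,0,0],"fingers":0},{"dp":[0,0,0],"angular":[0,0,0],"fingers":0},{"dp":[0,0,0],"angular":[0,0,0],"fingers":0},{"dp":[0,0,0],"angular":[0,0,0],"fingers":0},{"dp":[0,0,0],"angular":[0,0,0],"fingers":0},{"dp":[0,0,0],"angular":[0,0,0],"fingers":0},{"dp":[0,0,0],"angular":[0,0,0],"fingers":0}]' | head -1; done
python3 - <<'E'
from h import *
n="scene"
for i in range(2):
    im=arm.snapshot(n); c=proj(n,np.array([.50,-.046,.05]))[0]; x0,y0=(c-[40,30]).astype(int); print(x0,y0)
    cv2.imwrite(f'pics/r{i}.png',cv2.resize(im[y0:y0+60,x0:x0+80],None,fx=10,fy=10,interpolation=cv2.INTER_CUBIC))
    p=proj(n,np.array([[.494,-.046,.04],[.494,-.046,.07]])); print((p-[x0,y0]+.5)*10)
E
```

```text
time_s: 8.1
time_s: 8.77
277 187
[[395.26140953 349.14208187]
 [395.26430655 252.14533862]]
277 187
[[395.26140953 349.14208187]
 [395.26430655 252.14533862]]
```

View pics/r1.png

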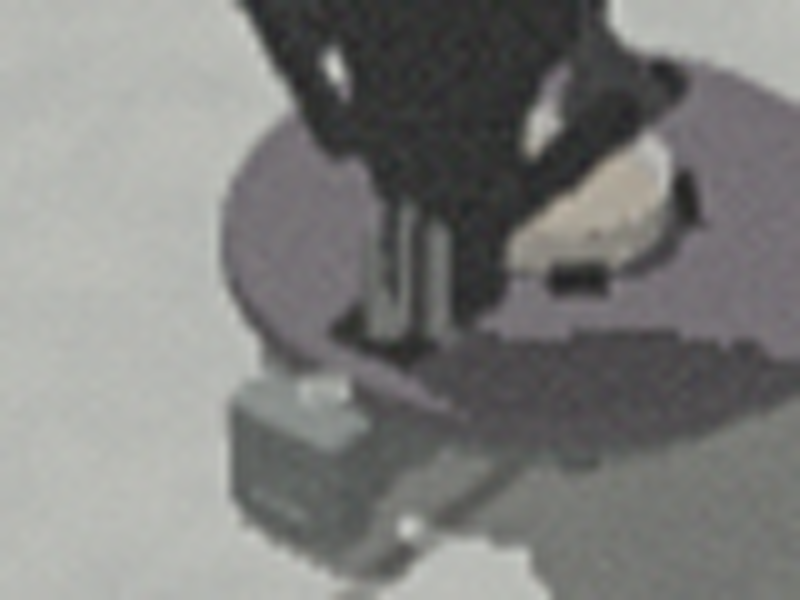

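The pin stands within a few mm of the mark: its mount is at about (385,335) and the mark projects to (395,349). I withdraw sideways in −y, away from the pin, and then go up and back.

```bash
python3 -m jog '[{"dp":[0,0,-3],"angular":[0,0,0],"fingers":0},{"dp":[0,0,-10],"angular":[0,0,0],"fingers":0},{"dp":[-2,0,-20],"angular":[0,0,0],"fingers":0},{"dp":[-4,-5,-32],"angular":[0,0,0],"fingers":0},{"dp":[-6,-30,-40],"angular":[0,0,0],"fingers":0},{"dp":[-8,-60,-45],"angular":[0,0,0],"fingers":0},{"dp":[-8,-90,-45],"angular":[0,0,0],"fingers":0},{"dp":[-8,-120,-45],"angular":[0,0,0],"fingers":0}]'
python3 -m jog '[{"dp":[-5,-20,-40],"angular":[0,0,0],"fingers":0},{"dp":[-10,-40,-70],"angular":[0,0,0],"fingers":0},{"dp":[-10,-60,-100],"angular":[0,0,0],"fingers":0},{"dp":[-10,-60,-100],"angular":[0,0,0],"fingers":0},{"dp":[-10,-60,-100],"angular":[0,0,0],"fingers":0}]'
python3 - <<'E'
from h import *
ims=[]
for n in ("scene","side"):
    im=arm.snapshot(n); cv2.imwrite(f'pics/f_{n}.png',im); c=proj(n,np.array([.53,-.046,.05]))[0]; x0,y0=(c-[40,37]).astype(int); print(n,x0,y0)
    ims.append(cv2.resize(im[y0:y0+75,x0:x0+80],None,fx=5,fy=5,interpolation=cv2.INTER_CUBIC))
    p=proj(n,np.array([[.494,-.046,.04],[.494,-.046,.07]])); print((p-[x0,y0]+.5)*5)
cv2.imwrite('pics/f.png',np.hstack(ims))
E
```

```text
time_s: 9.53
tcp_pos: [0.4856, -0.1093, 0.1551]
ee_rot: [-1.571, -0.001, -0.0]
contact_force: [0.6, 1.2, 0.6]
opening: 0.001
time_s: 9.95
tcp_pos: [0.4752, -0.213, 0.2163]
ee_rot: [-1.573, 0.002, -0.007]
contact_force: [-0.4, -0.1, -0.5]
opening: -0.001
scene 284 174
[[162.63070476 239.57104094]
 [162.63215328 191.07266931]]
side 275 179
[[142.05587813 217.00502206]
 [141.44814618 174.82043264]]
```

View pics/f.png

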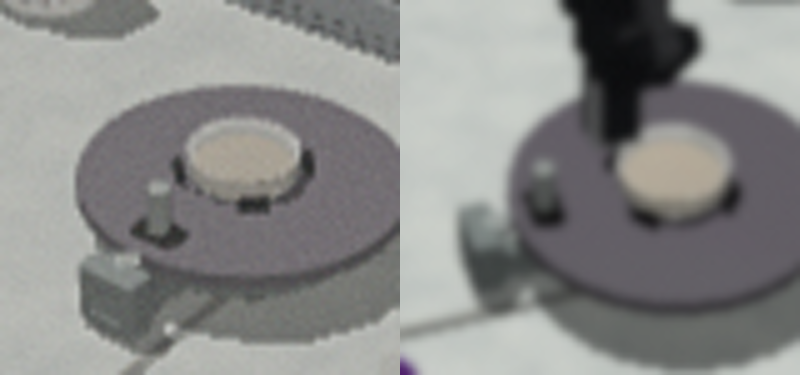

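View pics/f_scene.png

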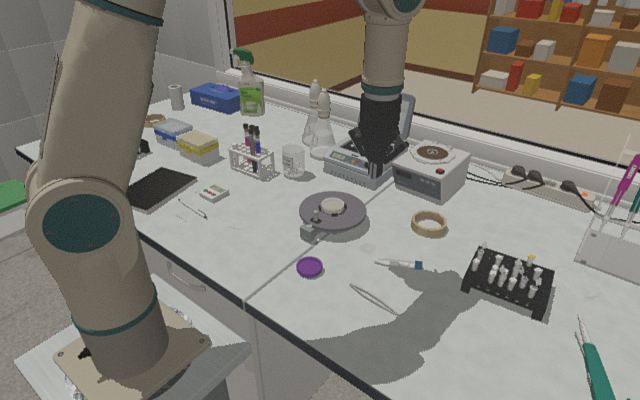

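Run:
```python
from h import *
im=[arm.snapshot("scene") for _ in range(2)]
old=cv2.imread('pics/f_scene.png')
print("motion around platter:",cv2.absdiff(old,im[1])[185:245,295:370].max(), cv2.absdiff(old,im[1])[185:245,295:370].mean())
for n,b,t,o in (("scene",(158,230),(159,187),(284,174)),("side",(143,210),(143,170),(275,179))):
    k=lambda p:(np.array(p)+.5)/5-.5+o
    for p,z in ((b,.04),(t,.07)):
        q=onz(n,k(p),z)[0]; print(n,z,q.round(4),ang(n,k(p),z))
```

```text
motion around platter: 13 2.304074074074074
scene 0.04 [ 0.4989 -0.0395  0.04  ] (np.float64(0.0675), np.float64(6.186010870517983))
scene 0.07 [ 0.4955 -0.0428  0.07  ] (np.float64(0.0706), np.float64(6.2380365270862494))
side 0.04 [ 0.4962 -0.0414  0.04  ] (np.float64(0.07), np.float64(6.217803054140641))
side 0.07 [ 0.496  -0.0431  0.07  ] (np.float64(0.0701), np.float64(6.242039171691744))
```

The pin sits about 3–5 mm short of the mark, well inside ±18 mm, and the platter is at rest. I hand in the job.

```bash
python3 -c "
from workcell import arm
print(arm.close_job())"
```

```text
the job is handed in; nothing more can be done
None
```

The job is done and handed in at about 10 s. I flicked the pin with closed fingertips, and the platter spun freely counter-clockwise at about 4 rad/s. After the pin had run past the pointer once, I lowered the finger and it stopped the pin there on the next turn. I then moved the finger away sideways and up.

**Final position:** the pin rests about 3–5 mm short of dead centre on the pointer (−0.04 to −0.1 rad from the two cameras), against an allowed ±18 mm. I saw no motion in later pictures. The dish and the bystanders in view looked untouched, and the hand was clear.

**What disagreed:** with the gripper shut, the fingertips appeared about 18 mm behind the reported TCP, not 17 mm ahead as stated. I checked by lowering the tool over free bench beside the platter: there was no contact at TCP height 14 mm, where the stated geometry would have touched. I set the finger heights from the camera measurement. The wrist camera also gave the platter radius as 88 mm instead of 90, which is within its calibration.

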